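# Hang the lift-off door of the nursery cream cabinet

### The job

The little cabinet's lift-off door is standing in the wooden rack. Bring it to the cabinet standing wide open, lower both of its hinge knuckles gently, without force, fully down onto the two hinge pins before letting go of it, and then, once it hangs by itself, swing it shut. Leave everything else where it is.

Things in the scene. Friction and masses are not known exactly. Their poses are not given: they have to be found in the camera images.
- cabinet: Fixed, open-fronted oak cabinet, 120 deep (x) x 160 wide (y) x 190 mm high. Origin: centre of its underside, on the table; its open front faces its own -x, z up. Beside its front corner on the -y side stands a steel hinge post with two upright pins, one above the other on one vertical line. Pressing the door on cabinet and pins with more than 35 N (all contacts added up), all its contacts added up, counts as forcing.
- hinge_place (a point): Point fixed to the cabinet at x = -68, y = -115, z = 15 mm in its frame, level with the hung door's origin: the outer end of the hinge post's slotted straps. Both pins really stand together 3 to 23 mm from here towards the cabinet's +y, never at it (exact in x). This shift differs each time, is not measured, and must be seen or felt. The post is tight, it does not yield.
- lower_arm (a point): Like hinge_place (same unknown 3 to 23 mm of +y to add) for the lower pin's foot, 40 mm above the table: top centre of a level arm, 8 mm thick, with a round eye 18 mm across. The pin rises 20 mm from it, diameter 8.4 mm, blunt tip chamfered over the last 1.5 mm to a flat of 6 mm. The arm reaches back in the cabinet's +x to a 14 mm square upright, 160 mm high, centre 32 mm from the pin.
- upper_arm (a point): The same for the upper pin: foot 140 mm, tip 160 mm above the table. The lower knuckle cannot pass down through this arm, so bring the door in level from the cabinet's front (towards +x) with its origin about 37 to 50 mm above the table (clear of the pin tips), then lower it straight.
- door: Loose oak door, 0.2 to 0.35 kg. Origin: on the hinge axis of its knuckles, level with the panel's lower edge; z up. Panel: x -6 to 6, y 14 to 184, z 0 to 165 mm; outer face to -x with a small wooden knob (16 mm wide, 16 proud) at y 165, z 85. Door yaw minus cabinet yaw is the opening: 0 shut (stopped by the cabinet's front edges), +1.57 rad wide open, panel pointing to the cabinet's -x.
- lower_knuckle (a point): Underside centre of the door's lower knuckle, at door z = 25 mm on its origin's axis: a steel tube upright, open at both ends, 22 mm high, outer diameter 20, bore 11 mm, joined to the panel by a strap 14 mm thick that reaches to y = 34 mm. Hung, it rests on the lower arm (40 mm above the table, door origin at 15 mm), and the door turns easily about the pins and stays where left.
- upper_knuckle (a point): Underside centre of the like upper knuckle, at door z = 125 mm on the same axis; hung, it rests on the upper arm, 140 mm above the table. A knuckle more than 14 mm off does not meet the pin but slips down beside it: that is not hung. On the pins the lowered door has only 2.6 mm of play each way.
- door_edge (a point): Point on the door's top edge (12 mm thick across the door's x), 55 mm from the hinge axis and 165 mm above the lower edge: a good place to take it from above. The centre of mass lies about 95 mm from the axis; taken far from the hinge side, the door can pivot in the grip when its knuckles meet the pins. Axes as the door's.
- rack: Fixed wooden rack, 100 (x) x 110 mm (y) base 6 mm thick with two rails 14 mm wide and 30 mm high (top above the table) along its y that leave a slot 16 mm wide at x = 0. Origin: centre of its underside. The door stands in the slot with its axes parallel to the rack's, lower edge 6 mm above the table; lift it at least 30 mm to clear the rails.
- turntable: Fixed oak lazy susan, diameter 230, 26 mm high, with three closed jars up to 90 mm tall standing on it. Origin: centre of its underside. Bystander.
- pump: Grey pump bottle, diameter 54, 162 mm tall, standing loose on the turntable. Origin: centre of its underside. Bystander.
- teether: Beech teether ring, outer diameter 68, 13 mm thick, lying on the table. Origin: centre of its underside. Bystander.
- ball_center (a point): Centre of an orange plastic ball of diameter 60 mm lying on the table. Bystander.
Mind the look-alikes: they are no part of the job. There is more than one size of the door; the job needs the largest. Leave any black look-alike of the cabinet alone.

How it is judged:
By the outcome, as a careful person would: the job done as asked, in the order asked, and still so for the second after the job is handed in, with the robot touching nothing.
It also fails if it takes over 72 s, if anything falls off the work surface, if the arm or the gripper's body presses on something with over 40 N, if the wrist force passes 120 N, or if a joint passes its speed limit or range.

### The arm

A 7-joint arm with a two-finger parallel gripper is mounted at the origin on the work surface. World frame = base frame: x ahead of the robot, y to its left, z up, the work surface at z = 0. Lengths are in m, angles in rad, forces in N, time in s.
With the tool pointing down it reaches from about 0.425 to 0.95 m from the base axis. Payload 4.7 kg.
Tool frame: the origin (TCP) lies between the finger pads; the fingertips stand 11 mm ahead of it and the grasp point (between the pads) lies 8 mm behind it (manip.tip_reach is the z of the fingertips in the tool frame, in m); z points along the fingers, x is the direction in which the jaws open and shut, and the axes are right-handed (so a half turn about z gives the same grasp; the last joint's range is limited). The gripper opens to 85 mm and grips with 20 to 120 N. Pads are 22 mm wide; open, the fingers measure 114 mm over their backs; the gripper's body (76 mm by 85 mm) begins 54 mm behind the grasp point. The pads swing forward as they close: fully open they stand 13 mm farther back than shut.
Start: joints at [-1.346, 0.469, -0.049, 1.532, 0.024, 1.141, -0.082], TCP at [0.169, 0.653, 0.242] pointing down, gripper open.
Joint ranges: [-2.59, 2.59], [-0.33, 1.99], [-1.39, 1.29], [0.1, 2.45], [-1.04, 4.18], [0.21, 1.99], [-2.66, 2.66]. Speed limits (rad/s): [2.57, 2.57, 3.14, 3.14, 3.14, 3.14, 3.14].

### API

Orientations are given as a unit quaternion [w, x, y, z].
In Python, from bench import manip gives the robot as it stands. Calls block until the motion is done:
- manip.move_pose(position, orientation): joint-space move of the TCP to a pose.
- manip.move_straight(position, feed=0.15, orientation=None): straight line of the TCP; orientation=None keeps the orientation; feed is the mean speed in m/s.
- manip.set_joints(angles): joint-space move.
- manip.grip(opening, newtons=None): opening from 0.0 (shut) to 1.0 (fully open); newtons is the grip in N (None keeps the last); returns when the fingers have stopped.
- manip.hold(seconds).
- manip.solve_ik(position, orientation): joint angles nearest the present ones, or None.
- manip.observe(): the state.
- manip.camera(name): name is "scene" or "top" or "wrist"; returns a dict with "image" (400x640x3 uint8, red, green, blue), "camera_matrix" (3x3 intrinsics, pixels), "cam_to_world" (4x4, takes a point from camera to world coordinates); the wrist camera has in their place "hand_eye" (4x4, takes a point from camera to tool coordinates, whose origin is the TCP and whose axes are the tool frame's). Camera axes: x right, y up, looking along -z (the intrinsics and any distortion apply to the point x, -y, -z); pixel columns grow to the right and rows downward; lengths in m; the calibration is good to about 2 mm. A picture is of the moment at which its call begins: read the wrist's pose just before it. There is no depth.
A pose or a line that the arm cannot do raises manip.IKError and nothing moves.
- manip.sign_off(): hands the job in, once; it reports no verdict.
The state is a dict: "time_s": time; "joint_positions": joint angles; "joint_velocities": joint speeds; "tau": joint torques, N m; "eef_pos": TCP position; "tool_rot": TCP orientation; "contact_force": force on the tool from outside, world axes, zero at the start; "ft_torque": the same for the moment, N m; "gripper_width": opening from 0.0 (shut) to 1.0 (fully open).
Only numpy, scipy, OpenCV 4.12 (cv2) and the standard library are available. Lean on these libraries where they do the work, as an engineer would, in place of code of your own. Each camera call takes 0.05 s, during which the arm holds its last target.

## Working session

There is one attempt and no reset: what is moved stays moved. The work goes in short steps, each a Python script; the robot and the scene stay as the last script left them, time stands still between calls to the robot, and variables do not carry over. Pictures are saved under pics/ and viewed, and the job is handed in when it is done.

```bash
ls; mkdir -p pics; python3 - <<'E'
from bench import manip
import cv2,numpy as np
for n in ["scene","top","wrist"]:
    s=manip.observe()
    c=manip.camera(n); cv2.imwrite(f"pics/a_{n}.png",c["image"][:,:,::-1])
    print(n,np.round(c["camera_matrix"],1).tolist(),[ (k,np.round(v,4).tolist()) for k,v in c.items() if k not in("image","camera_matrix")])
print(s)
E
```

```text
pics
scene [[408.1, 0.0, 315.8], [0.0, 408.1, 201.4], [0.0, 0.0, 1.0]] [('cam_to_world', [[-0.3926, -0.5328, 0.7496, 1.311], [0.9196, -0.2409, 0.3104, 0.3252], [0.0152, 0.8112, 0.5846, 0.7632], [0.0, 0.0, 0.0, 1.0]])]
top [[515.5, 0.0, 318.5], [0.0, 515.5, 191.1], [0.0, 0.0, 1.0]] [('cam_to_world', [[-0.0102, 0.9878, -0.1557, 0.2643], [-0.9999, -0.0093, 0.0066, 0.0023], [0.0051, 0.1558, 0.9878, 1.5133], [0.0, 0.0, 0.0, 1.0]])]
wrist [[292.2, 0.0, 320.1], [0.0, 292.2, 198.0], [0.0, 0.0, 1.0]] [('hand_eye', [[1.0, 0.0004, 0.0, 0.0005], [0.0004, -0.9642, -0.2651, -0.0667], [-0.0001, 0.2651, -0.9642, -0.1316], [0.0, 0.0, 0.0, 1.0]])]
{'time_s': 0.1, 'joint_positions': array([-1.34588987,  0.46937954, -0.04859007,  1.53357936,  0.02407831,
        1.14098616, -0.0822957 ]), 'joint_velocities': array([ 0.0013813 , -0.00077673, -0.00102325, -0.00365813, -0.00046409,
       -0.00028162, -0.00088137]), 'tau': array([ 8.53500169e-04, -5.11513066e+01, -4.69663285e-02, -2.38390625e+01,
        1.07531357e-02,  4.35103415e-03, -1.80854192e-05]), 'eef_pos': array([0.16934228, 0.65289154, 0.2413516 ]), 'tool_rot': array([ 5.57986989e-04,  7.90907687e-01,  6.11934841e-01, -6.85584795e-04]), 'contact_force': array([ 0.10912039, -0.99320135,  0.77482742]), 'ft_torque': array([ 0.01227143, -0.02280217, -0.00010032]), 'gripper_width': 0.9982453179926367}
```

View pics/a_scene.png

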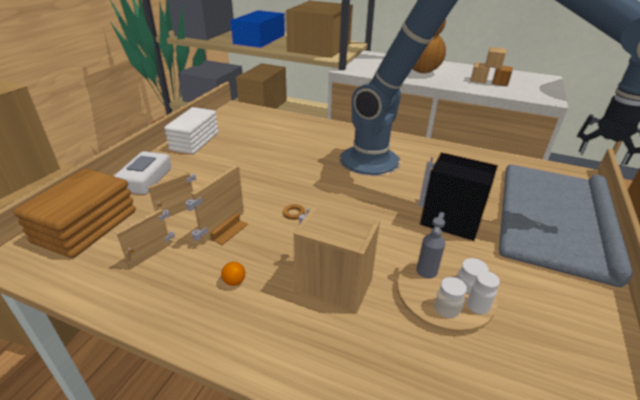

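View pics/a_top.png

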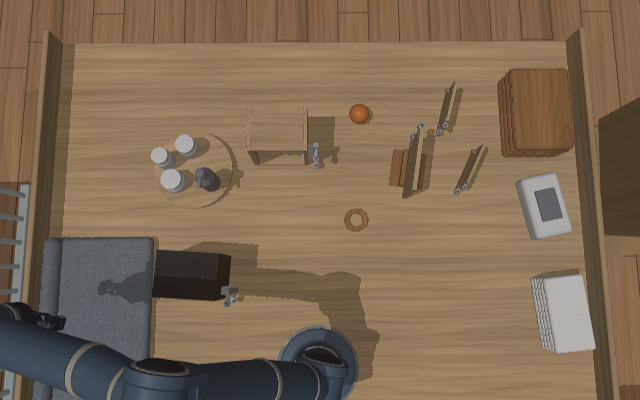

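View pics/a_wrist.png

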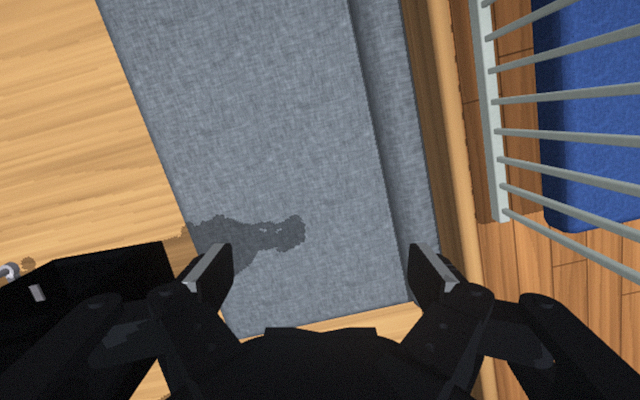

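```bash
python3 - <<'E'
import cv2
a=cv2.imread("pics/a_top.png")
cv2.imwrite("pics/b1.png",cv2.resize(a[70:220,380:500],None,fx=5,fy=4.0*1.25/1.25,interpolation=cv2.INTER_CUBIC)[:600])
cv2.imwrite("pics/b2.png",cv2.resize(a[90:180,235:345],None,fx=6,fy=6,interpolation=cv2.INTER_CUBIC))
s=cv2.imread("pics/a_scene.png")
cv2.imwrite("pics/b3.png",cv2.resize(s[160:270,110:260],None,fx=5,fy=5,interpolation=cv2.INTER_CUBIC))
cv2.imwrite("pics/b4.png",cv2.resize(s[195:315,265:395],None,fx=5,fy=5,interpolation=cv2.INTER_CUBIC))
E
```

```text
(no output)
```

View pics/b1.png

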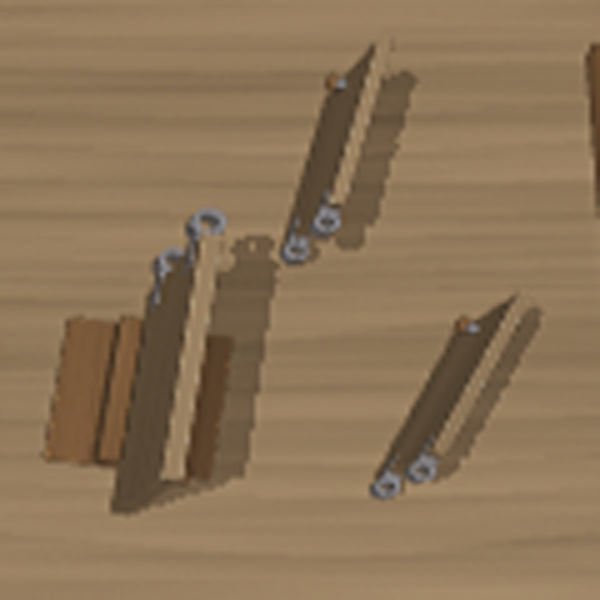

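View pics/b2.png

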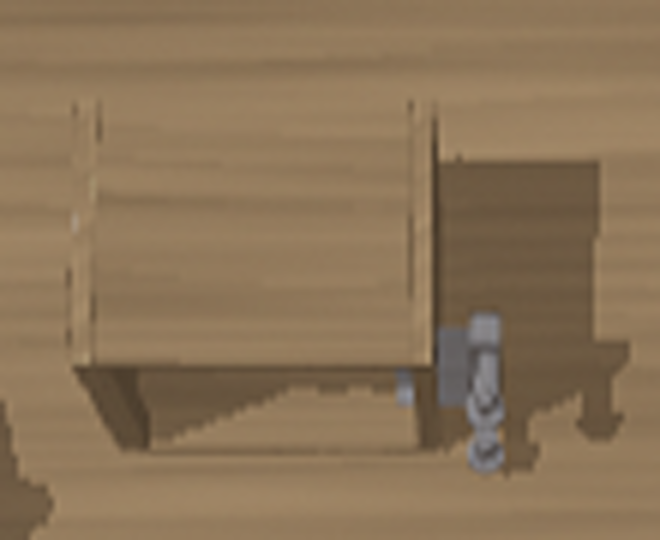

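View pics/b3.png

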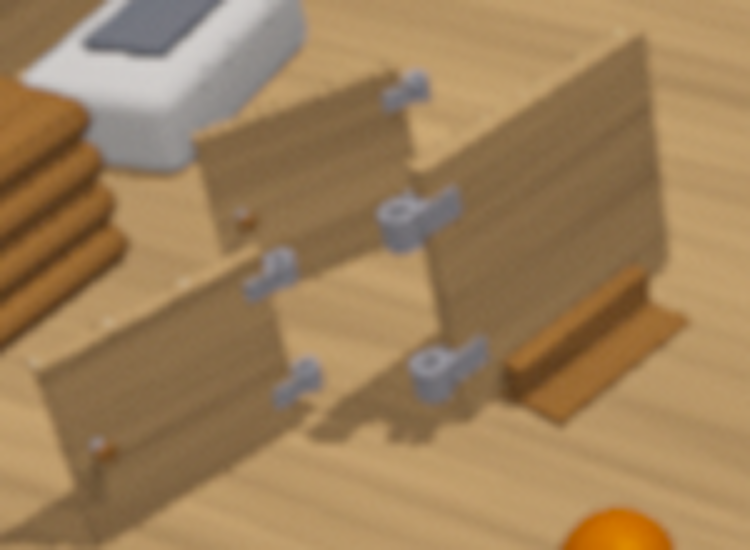

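View pics/b4.png

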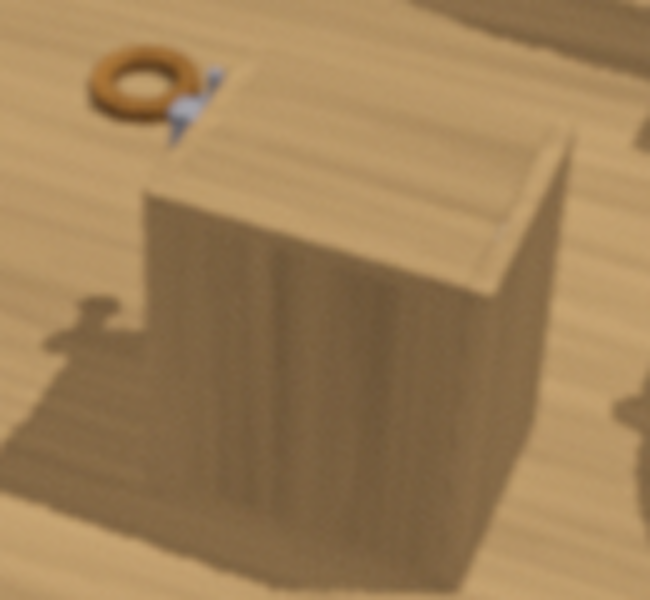

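```bash
cat > h.py <<'E'
import numpy as np,cv2
from scipy.spatial.transform import Rotation as R
from bench import manip
def ray(c,px,T=None):
    K=np.array(c["camera_matrix"]);T=np.array(c["cam_to_world"]) if T is None else T
    p=np.linalg.inv(K)@[px[0],px[1],1.0]; d=T[:3,:3]@[p[0],-p[1],-p[2]]
    return T[:3,3],d/np.linalg.norm(d)
def onz(c,px,z,T=None):
    o,d=ray(c,px,T); return o+d*(z-o[2])/d[2]
def proj(c,X,T=None):
    K=np.array(c["camera_matrix"]);T=np.array(c["cam_to_world"]) if T is None else T
    p=T[:3,:3].T@(np.asarray(X)-T[:3,3]); q=K@[p[0],-p[1],-p[2]]; return q[:2]/q[2]
def tri(rs):
    A=0;b=0
    for o,d in rs:
        P=np.eye(3)-np.outer(d,d);A=A+P;b=b+P@o
    return np.linalg.solve(A,b)
def q2R(q): return R.from_quat([q[1],q[2],q[3],q[0]]).as_matrix()
def R2q(M):
    q=R.from_matrix(M).as_quat(); return [q[3],q[0],q[1],q[2]]
def wrist(name=None):
    s=manip.observe(); c=manip.camera("wrist")
    T=np.eye(4);T[:3,:3]=q2R(s["tool_rot"]);T[:3,3]=s["eef_pos"]
    c["cam_to_world"]=T@c["hand_eye"]
    if name: cv2.imwrite(f"pics/{name}.png",c["image"][:,:,::-1]); np.savez(f"pics/{name}.npz",camera_matrix=c["camera_matrix"],cam_to_world=c["cam_to_world"])
    return c
def load(name): 
    d=np.load(f"pics/{name}.npz"); return {k:d[k] for k in d}
def down(yaw):
    # door yaw -> tool: y tool = door y, z down, x=y x z
    y=np.array([-np.sin(yaw),np.cos(yaw),0]);z=np.array([0,0,-1.]);x=np.cross(y,z)
    return R2q(np.column_stack([x,y,z]))
E
python3 - <<'E'
from h import *
c=manip.camera("top"); np.savez("pics/top.npz",camera_matrix=c["camera_matrix"],cam_to_world=c["cam_to_world"])
f=lambda n,x,y,z:print(n,np.round(onz(c,(x,y),z),4))
f("cabFL",235+72/6,90+365/6,.19);f("cabFR",235+435/6,90+365/6,.19)
f("upin",235+486/6,90+402/6,.16);f("lpin",235+486/6,90+450/6,.06)
f("doorhinge",380+210/5,70+228/4,.171);f("doorend",380+172/5,70+480/4,.171)
f("upkn",380+208/5,70+222/4,.153);f("lowkn",380+168/5,70+262/4,.053)
f("ball",359,114,.03);f("ring",356,219,.0065)
for p in [(0.62,-.02),(.62,-.25)]:
  print(manip.solve_ik([*p,.3],down(1.57)))
E
```

```text
cabFL [0.5819 0.1803 0.19  ]
cabFR [0.5805 0.0212 0.19  ]
upin [ 0.5705 -0.0011  0.16  ]
lpin [ 0.5695 -0.0011  0.06  ]
doorhinge [ 0.648  -0.2871  0.171 ]
doorend [ 0.4765 -0.2599  0.171 ]
upkn [ 0.6574 -0.2901  0.153 ]
lowkn [ 0.6563 -0.287   0.053 ]
ball [ 0.73  -0.131  0.03 ]
ring [ 0.4179 -0.1171  0.0065]
[-0.67554246  0.44013598  0.90814534  1.63510345 -0.36237771  1.24536888
 -1.26746369]
[-0.2843064   0.55220706  0.94690999  1.51601156 -0.45652617  1.30842589
 -0.86024895]
```

```bash
python3 - <<'E'
from h import *
manip.move_pose([.2,.6,.38],down(1.57-.5))
print(manip.observe()["time_s"])
manip.move_pose([.515,0.0,.34],down(1.57))
s=manip.observe();print(s["time_s"],s["eef_pos"],s["joint_positions"])
wrist("w1")
manip.move_pose([.60,-.28,.34],down(1.413))
s=manip.observe();print(s["time_s"],s["eef_pos"],s["joint_positions"])
wrist("w2")
E
```

```text
2.3917
5.6583 [0.51509498 0.0006287  0.33989681] [-1.02815877  0.19694832  1.11877353  1.81405796 -0.18667859  1.24610717
 -1.42717279]
6.8333 [ 0.60067143 -0.27844775  0.3399176 ] [-0.31837157  0.58136975  1.12636138  1.47790515 -0.52693818  1.41330612
 -0.90055661]
```

View pics/w1.png

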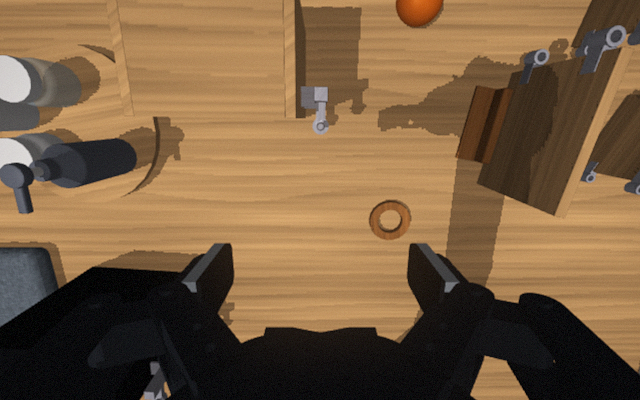

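View pics/w2.png

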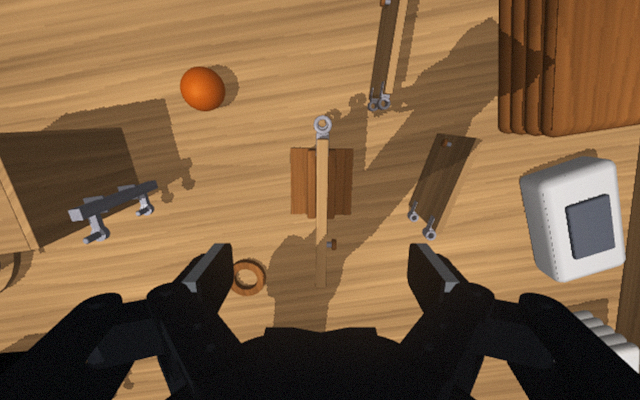

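```bash
python3 - <<'E'
from h import *
a=cv2.imread("pics/w1.png"); b=cv2.imread("pics/w2.png")
A=cv2.resize(a[75:145,285:345],None,fx=8,fy=8,interpolation=cv2.INTER_CUBIC)
B=cv2.resize(b[105:305,285:365],None,fx=3,fy=3,interpolation=cv2.INTER_CUBIC)
h=np.zeros((600,760,3),np.uint8);h[:560,:480]=A;h[:600,500:740]=B
cv2.imwrite("pics/c1.png",h)
E
```

```text
(no output)
```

View pics/c1.png

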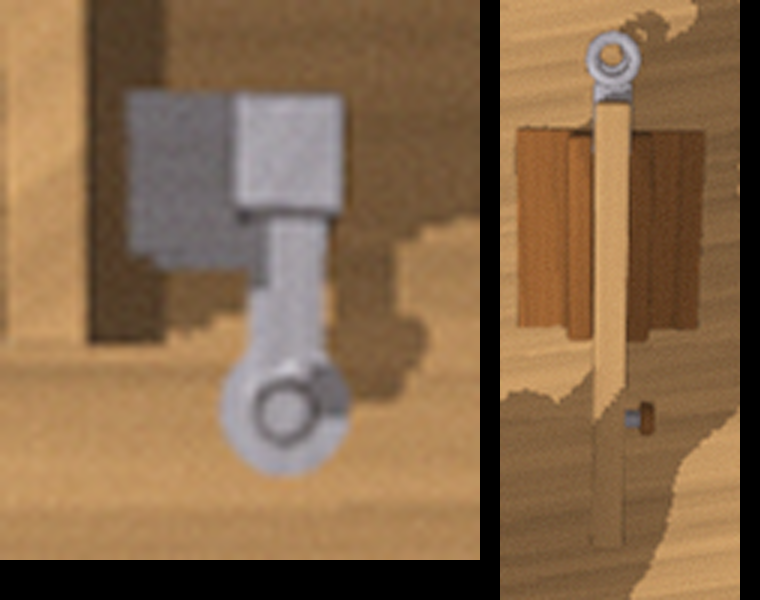

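```bash
python3 - <<'E'
from h import *
c=load("w1")
f=lambda n,x,y,z:print(n,np.round(onz(c,(x,y),z),4))
g=lambda u,v:(285+(u+.5)/8-.5,75+(v+.5)/8-.5)
f("pin tip",*g(285,411),.16);f("upright",*g(289.5,151),.16);f("eye",*g(286,415),.14)
f("cabFR",*g(87,342),.19)
c=load("w2");g=lambda u,v:(285+(u-500+.5)/3-.5,105+(v+.5)/3-.5)
f("knuckle top",*g(612,60),.153)
f("edge0",*g(614,103),.171);f("edge1",*g(609,546),.171)
# cabinet edges by gradient in w1
im=cv2.cvtColor(cv2.imread("pics/w1.png"),cv2.COLOR_BGR2GRAY).astype(int)
for r in range(5,115,20):
    d=np.diff(im[r,285:315]);print(r,285+d.argmin(),d.min())
for x in (110,118,125): 
    d=np.diff(im[95:135,x]);print(x,95+d.argmin(),95+d.argmax(),d.min(),d.max())
E
```

```text
pin tip [0.5744 0.0009 0.16  ]
upright [6.061e-01 4.000e-04 1.600e-01]
eye [0.5733 0.0008 0.14  ]
cabFR [0.5829 0.0239 0.19  ]
knuckle top [ 0.6601 -0.2891  0.153 ]
edge0 [ 0.6465 -0.2876  0.171 ]
edge1 [ 0.48   -0.2598  0.171 ]
5 294 -56
25 294 -57
45 294 -50
65 294 -50
85 295 -62
105 295 -57
110 95 100 -10 7
118 103 115 -7 9
125 133 116 -29 16
```

```bash
python3 - <<'E'
from h import *
a=cv2.imread("pics/w1.png")
cv2.imwrite("pics/c2.png",cv2.resize(a[60:180,95:315],None,fx=3.5,fy=3.5,interpolation=cv2.INTER_CUBIC))
E
```

```text
(no output)
```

View pics/c2.png

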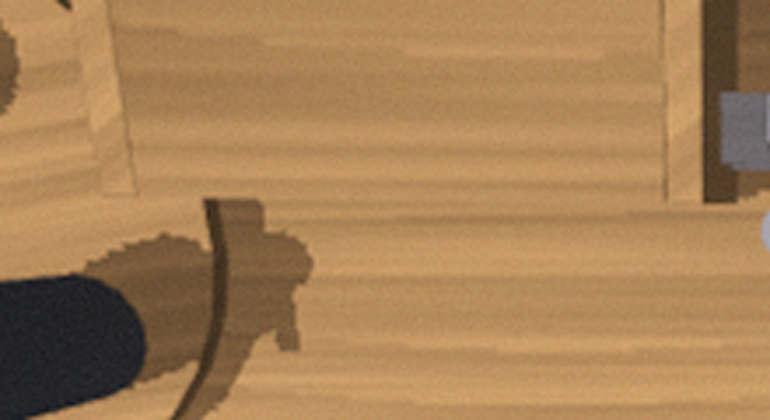

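```bash
python3 - <<'E'
from h import *
c=load("w1")
g=lambda u,v:onz(c,(95+(u+.5)/3.5-.5,60+(v+.5)/3.5-.5),.19)
L,Rr=g(102,196),g(702,203); print(L,Rr,np.linalg.norm(L-Rr),np.arctan2(L[0]-Rr[0],Rr[1]-L[1]) )
print(np.arctan2(-(L-Rr)[0],(L-Rr)[1]))
a,b=g(667,0),g(668,200);print(a,b,np.arctan2((a-b)[1],(a-b)[0]))
a,b=g(75,0),g(103,190);print(a,b,np.arctan2((a-b)[1],(a-b)[0]))
E
```

```text
[0.58438944 0.18308252 0.19      ] [0.58262004 0.02414854 0.19      ] 0.15894383354936845 3.13046019685004
-0.011132456739752975
[0.63207004 0.03188221 0.19      ] [0.58338621 0.03314931 0.19      ] -0.026021267904975613
[0.63204967 0.18143369 0.19      ] [0.58591744 0.18254646 0.19      ] -0.024116520481572486
```

```bash
python3 - <<'E'
from h import *
q=down(1.405)
manip.grip(.5,80)
manip.move_pose([.6057,-.2802,.22],q)
manip.move_straight([.6057,-.2802,.151],.08)
s=manip.observe();print(s["time_s"],s["eef_pos"],s["contact_force"])
wrist("w3")
E
```

```text
8.9333 [ 0.60596122 -0.28056129  0.15153269] [ 0.77501307 -0.4544189   0.71091281]
```

View pics/w3.png

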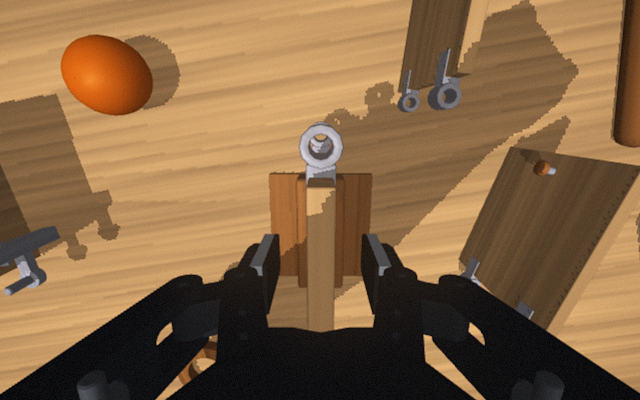

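```bash
python3 - <<'E'
from h import *
manip.grip(0,80)
s=manip.observe();print(s["time_s"],s["eef_pos"],s["gripper_width"],s["contact_force"])
p=s["eef_pos"]
manip.move_straight([p[0],p[1],p[2]+.10],.12)
s=manip.observe();print(s["time_s"],s["eef_pos"],s["gripper_width"],s["contact_force"])
wrist("w4")
E
```

```text
9.3667 [ 0.60618441 -0.28051467  0.15159898] 0.12968930985100802 [ 0.54902933 -0.34717984  2.89081901]
10.3583 [ 0.60581474 -0.28001285  0.25058356] 0.12426396885927818 [-0.92702288 -0.40378302 -2.98093759]
```

View pics/w4.png

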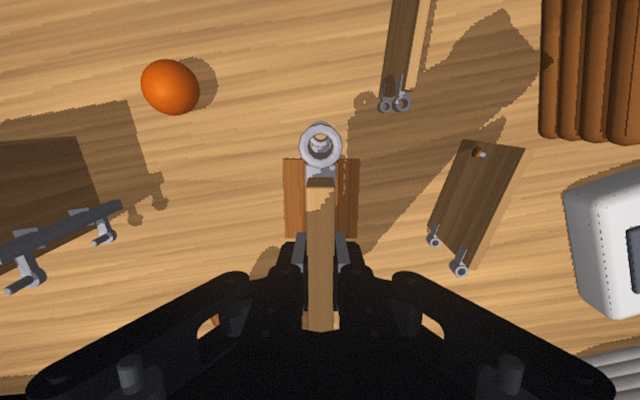

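```bash
python3 - <<'E'
from h import *
a=cv2.imread("pics/w4.png");b=cv2.imread("pics/w3.png")
f=lambda i:cv2.resize(i[115:195,290:350],None,fx=6,fy=6,interpolation=cv2.INTER_CUBIC)
cv2.imwrite("pics/c3.png",np.hstack([f(b),f(a)]))
E
```

```text
(no output)
```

View pics/c3.png

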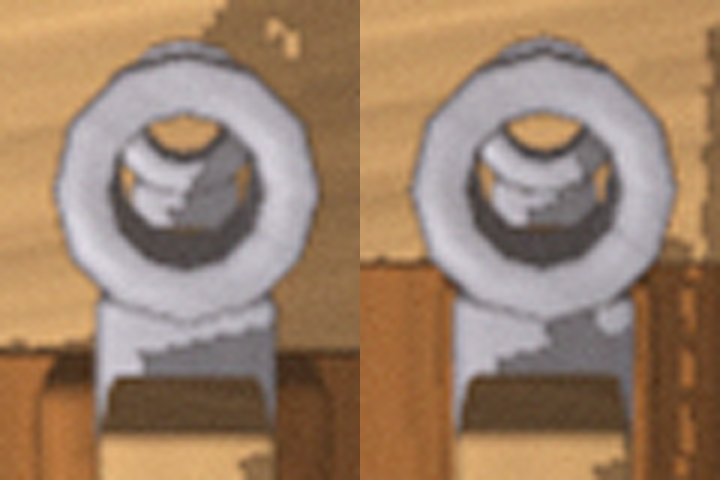

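```bash
cat >> h.py <<'E'
PIN=np.array([.5744,.0009])
def kn_tool(px=(320.6-.4,146-.4)):
    # knuckle top centre in tool frame at tool z=-.0014
    K=np.array([[292.2,0,320.1],[0,292.2,198.0],[0,0,1]]);H=np.array([[1.0,0.0004,0,0.0005],[0.0004,-0.9642,-0.2651,-0.0667],[-0.0001,0.2651,-0.9642,-0.1316],[0,0,0,1]])
    return onz(dict(camera_matrix=K,cam_to_world=H),px,-.0014)
def tcp_for(axis_xy,zo,yaw,k):
    q=down(yaw);v=q2R(q)@np.array([k[0],k[1],0]); z=zo+.1456
    return [axis_xy[0]-v[0],axis_xy[1]-v[1],z],q
E
python3 - <<'E'
from h import *
k=kn_tool();print(k)
yaw=1.554
for ax,z in [((.655,-.14),.11),((.535,PIN[1]),.11),((.535,PIN[1]),.045),(PIN,.045),(PIN,.015)]:
    p,q=tcp_for(ax,z,yaw,k);print(np.round(p,4),manip.solve_ik(p,q))
E
```

```text
[ 0.00055327 -0.05483603 -0.0014    ]
[ 0.6002 -0.1385  0.2556] [-0.58441155  0.55934637  1.10540169  1.70773882 -0.53116965  1.21149992
 -0.93237299]
[0.4802 0.0024 0.2556] [-1.1178478   0.25845825  1.23320915  2.00726953 -0.27946659  1.06395003
 -1.34451312]
[0.4802 0.0024 0.1906] [-1.04124824  0.40880934  1.21747018  2.08438254 -0.47142785  0.96353386
 -1.15713678]
[0.5196 0.0024 0.1906] [-0.95882803  0.48742466  1.17444061  2.00006626 -0.53552641  1.00966669
 -1.11213656]
[0.5196 0.0024 0.1606] [-0.91759597  0.5248361   1.12665654  2.02850161 -0.58630476  0.95751405
 -1.07197474]
```

```bash
python3 - <<'E'
from h import *
k=kn_tool();yaw=1.554
p,q=tcp_for((.535,PIN[1]),.11,yaw,k)
manip.move_straight(p,.15,q)
p,q=tcp_for((.535,PIN[1]),.046,yaw,k)
manip.move_straight(p,.1,q)
s=manip.observe();print(s["time_s"],s["eef_pos"],s["contact_force"])
wrist("w5")
p,q=tcp_for((PIN[0]-.0,PIN[1]),.046,yaw,k)
manip.move_straight(p,.04,q)
manip.hold(.3)
s=manip.observe();print(s["time_s"],s["eef_pos"],p,s["contact_force"])
wrist("w6")
E
python3 - <<'E'
from h import *
f=lambda n:cv2.resize(cv2.imread(f"pics/{n}.png")[90:200,280:360],None,fx=5,fy=5,interpolation=cv2.INTER_CUBIC)
cv2.imwrite("pics/c4.png",np.hstack([f("w5"),f("w6")]))
E
```

```text
13.4167 [0.48067015 0.00209516 0.19199933] [-1.33974136  0.27550027 -2.3849082 ]
14.9 [0.51947921 0.00244101 0.19163131] [np.float64(0.5195809974348151), np.float64(0.0023741950914791836), 0.1916] [-1.00961859 -0.97915455 -2.06039069]
```

View pics/c4.png

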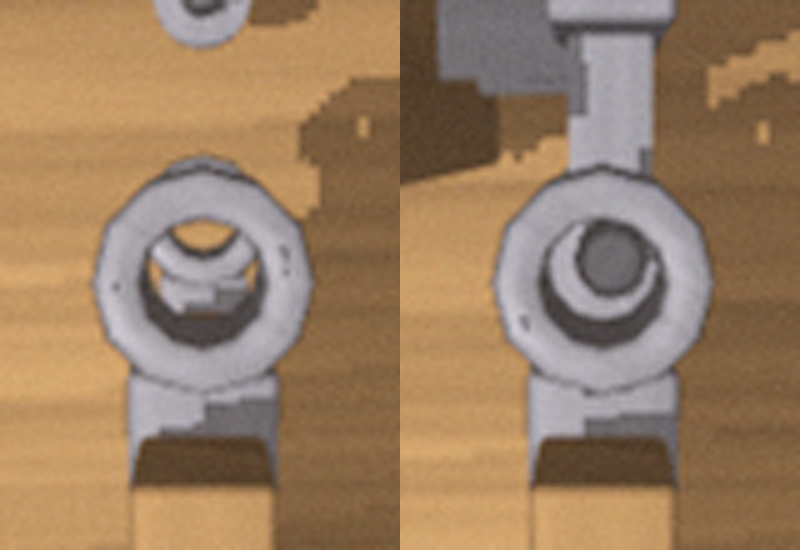

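View pics/w6.png

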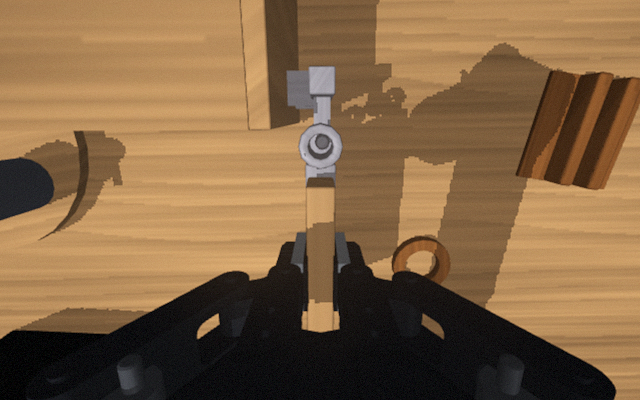

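```bash
python3 - <<'E'
from h import *
c=load("w6")
print(onz(c,(320.5,145.6),.1936),onz(c,(321.8,141.2),.16))
print(onz(c,(320.5,145.6),.1926))
# expected tip diameter px
d=proj(c,[.5744+.0042,0,.158])-proj(c,[.5744-.0042,0,.158]);print(d*5, (proj(c,[.58,0,.16])-proj(c,[.574,0,.16]))*5)
E
```

```text
[0.57511459 0.00173172 0.1936    ] [0.57444745 0.00098986 0.16      ]
[0.57502391 0.00173211 0.1926    ]
[ -1.05405579 -76.64078392] [ -0.76644517 -55.86242739]
```

```bash
python3 - <<'E'
from h import *
k=kn_tool();yaw=1.554
ax=PIN+np.array([-.0007,-.0007])
base=None
for zo in [.046,.040,.037,.034,.031,.028,.025]:
    p,q=tcp_for(ax,zo,yaw,k)
    manip.move_straight(p,.03,q); 
    s=manip.observe()
    if base is None: manip.hold(.2);s=manip.observe();base=s["contact_force"]
    df=s["contact_force"]-base
    print(zo,round(s["time_s"],2),np.round(s["eef_pos"]-p,4),np.round(df,2),np.round(s["ft_torque"],2))
    if np.linalg.norm(df)>9: print("STOP");break
wrist("w7")
E
python3 - <<'E'
from h import *
f=lambda n:cv2.resize(cv2.imread(f"pics/{n}.png")[90:200,280:360],None,fx=5,fy=5,interpolation=cv2.INTER_CUBIC)
cv2.imwrite("pics/c5.png",f("w7"))
E
```

```text
0.046 15.4 [0. 0. 0.] [0. 0. 0.] [ 0.04 -0.07 -0.04]
0.04 15.75 [-0.0002 -0.     -0.0003] [-0.14  0.69  0.39] [-0.04 -0.11  0.06]
0.037 16.0 [-0.0001 -0.     -0.0002] [-1.07  0.06 -1.01] [-0.02 -0.08  0.04]
0.034 16.25 [-0.0001  0.     -0.0002] [-1.42  0.04 -0.2 ] [-0.01 -0.08 -0.03]
0.031 16.5 [-0.0002  0.     -0.0002] [-0.59  0.48 -0.91] [ 0.02 -0.06 -0.08]
0.028 16.75 [-0.0002  0.     -0.0002] [-0.46 -0.25 -0.02] [ 0.01 -0.04  0.02]
0.025 17.0 [-0.0001  0.     -0.0002] [-0.37  0.36 -0.71] [-0.02 -0.09  0.04]
```

View pics/c5.png

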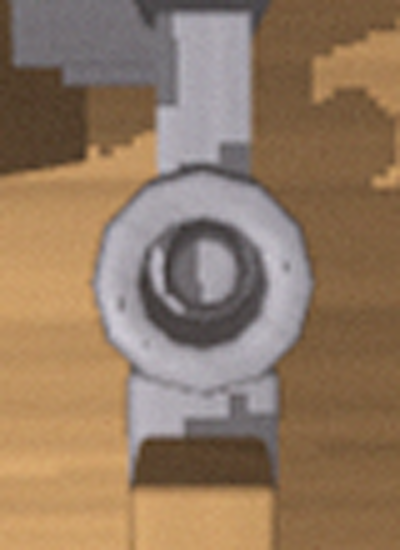

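The pin stands inside the upper bore (~(201,268) in the crop, bore centre ~(203,283)); no contact so far. I'll lower it the rest of the way.

```bash
python3 - <<'E'
from h import *
k=kn_tool();yaw=1.554
ax=PIN+np.array([-.0007,-.0007])
base=np.array([-1.0,-.5,-2.5])
for zo in [.021,.018,.0165,.0157,.015,.0145,.014,.0135]:
    p,q=tcp_for(ax,zo,yaw,k)
    manip.move_straight(p,.02,q); s=manip.observe()
    df=s["contact_force"]-base
    print(zo,round(s["time_s"],2),np.round(s["eef_pos"]-p,4),np.round(df,2),np.round(s["ft_torque"],2))
    if df[2]>2.5 or np.linalg.norm(df)>8: print("STOP");break
wrist("w8")
c=manip.camera("scene");cv2.imwrite("pics/s8.png",c["image"][:,:,::-1])
E
python3 - <<'E'
from h import *
f=lambda n:cv2.resize(cv2.imread(f"pics/{n}.png")[90:200,280:360],None,fx=5,fy=5,interpolation=cv2.INTER_CUBIC)
cv2.imwrite("pics/c6.png",f("w8"))
E
```

```text
0.021 17.4 [-0.0001  0.     -0.0002] [ 1.06  1.16 -0.06] [ 0.02 -0.12 -0.05]
0.018 17.7 [-0.0001 -0.     -0.0001] [ 1.28 -0.47  0.9 ] [ 0.03 -0.08  0.  ]
0.0165 17.95 [-0.     -0.     -0.0001] [1.   0.33 0.89] [-0.04 -0.09 -0.  ]
0.0157 18.2 [-0. -0. -0.] [1.52 1.29 0.24] [ 0.04 -0.03 -0.02]
0.015 18.45 [-0.  0. -0.] [1.14 0.04 1.59] [ 0.   -0.09  0.02]
0.0145 18.7 [ 0.0001 -0.0001  0.0003] [-1.37  1.6   5.41] [0.08 0.22 0.02]
STOP
```

View pics/c6.png

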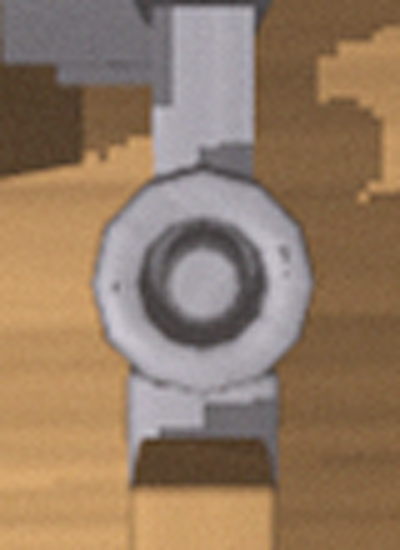

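View pics/s8.png

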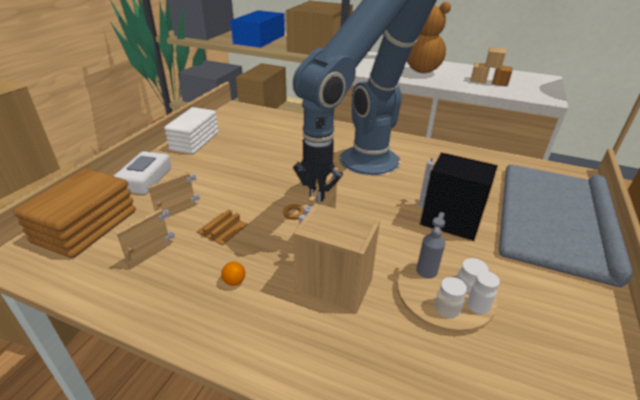

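```bash
python3 - <<'E'
from h import *
for g in (.2,.3,.5):
    manip.grip(g); manip.hold(.1)
s=manip.observe();print(s["time_s"],s["eef_pos"],s["contact_force"])
manip.hold(.3)
wrist("w9")
p=s["eef_pos"]
manip.move_straight([p[0],p[1],.26],.1)
s=manip.observe();print(s["time_s"],s["eef_pos"],s["contact_force"])
wrist("w10")
for psi in np.linspace(1.554,-.02,8):
  for off in (-np.pi/2,np.pi/2):
    xd=np.array([np.cos(psi),np.sin(psi)]);yd=np.array([-np.sin(psi),np.cos(psi)])
    P=PIN+.1*yd-.017*xd
    j=manip.solve_ik([*P,.157],down(psi+off)); print(round(psi,2),off>0,None if j is None else np.round(j,2))
E
```

```text
19.8917 [0.51889251 0.001673   0.16010002] [ 0.01177386  0.42286085 -0.11493257]
21.3917 [0.51843044 0.00181521 0.25940896] [0.28638389 0.10398816 0.04784342]
1.55 False [ 0.86  0.5  -1.17  2.04  0.57  0.97  2.52]
1.55 True [-0.65  0.29  0.71  2.12 -0.26  0.82  0.2 ]
1.33 False [ 0.81  0.5  -1.17  2.05  0.57  0.97  2.25]
1.33 True [-0.73  0.3   0.75  2.12 -0.28  0.82 -0.05]
1.1 False [ 0.76  0.51 -1.17  2.03  0.58  0.97  1.97]
1.1 True [-0.8   0.32  0.79  2.11 -0.31  0.83 -0.29]
0.88 False [ 0.71  0.53 -1.17  2.01  0.6   0.99  1.69]
0.88 True [-0.86  0.35  0.83  2.09 -0.34  0.84 -0.52]
0.65 False [ 0.66  0.57 -1.17  1.98  0.62  1.02  1.42]
0.65 True [-0.91  0.39  0.87  2.06 -0.39  0.87 -0.73]
0.43 False [ 0.62  0.61 -1.17  1.94  0.65  1.05  1.16]
0.43 True [-0.94  0.44  0.91  2.02 -0.45  0.89 -0.93]
0.2 False [ 0.49  0.55 -0.99  1.89  0.54  1.    1.03]
0.2 True [-0.96  0.5   0.95  1.97 -0.51  0.93 -1.12]
-0.02 False [-0.49  0.39  0.3   1.89 -0.15  0.87  1.44]
-0.02 True [-0.97  0.56  1.    1.92 -0.57  0.98 -1.3 ]
```

View pics/w10.png

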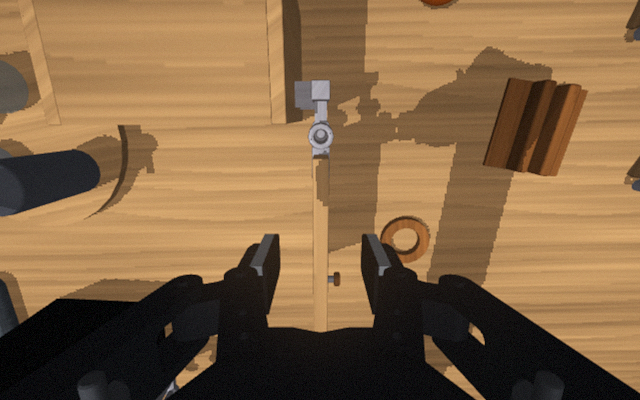

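```bash
cat >> h.py <<'E'
def sw(psi,d,z=.157,r=.10):
    xd=np.array([np.cos(psi),np.sin(psi)]);yd=np.array([-np.sin(psi),np.cos(psi)])
    return [*(PIN+r*yd-d*xd),z],down(psi+np.pi/2)
E
python3 - <<'E'
from h import *
manip.grip(0,40)
p,q=sw(1.554,.05,.27); manip.move_pose(p,q)
p,q=sw(1.554,.05); manip.move_straight(p,.12,q)
s=manip.observe();print(s["time_s"],s["eef_pos"],s["contact_force"])
wrist("w11")
E
```

```text
24.2917 [ 0.47416161 -0.04755176  0.1576011 ] [ 0.32527485  0.21826766 -0.04987336]
```

View pics/w11.png

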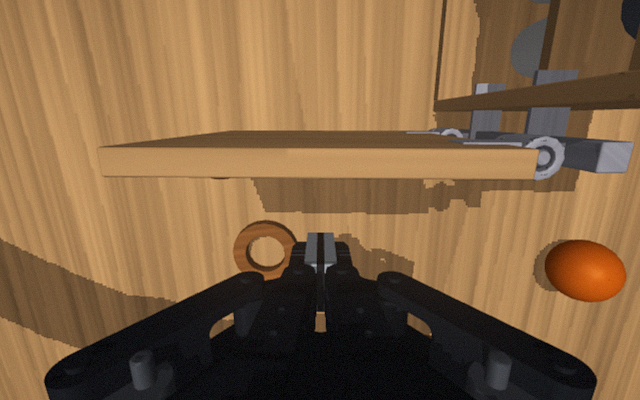

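```bash
python3 - <<'E'
from h import *
p,q=sw(1.554,.019); manip.move_straight(p,.04,q)
s=manip.observe();b=s["contact_force"];print(s["time_s"],b)
for psi in np.arange(1.46,.12,-.1):
    p,q=sw(psi,.018); manip.move_straight(p,.05,q)
    s=manip.observe();f=s["contact_force"]
    print(round(psi,2),round(s["time_s"],1),np.round(f,1))
    if np.linalg.norm(f)>10: print("STOP");break
wrist("w12")
E
```

```text
25.2667 [-0.68563912 -0.37492164 -0.41401652]
1.46 25.6 [ 0.8  0.3 -0.4]
1.36 26.0 [-1.3 -0.2 -0.4]
1.26 26.3 [-0.2  0.3 -0.4]
1.16 26.7 [-0.  -1.  -0.1]
1.06 27.0 [ 0.1 -0.1  0.3]
0.96 27.4 [0.3 0.2 0.3]
0.86 27.7 [-0.5 -0.6  0.4]
0.76 28.1 [0.1 0.2 0.7]
0.66 28.4 [ 0.9 -0.6 -0.3]
0.56 28.8 [-0.7 -0.4  0.2]
0.46 29.1 [-1.  -0.9  0.5]
0.36 29.5 [-0.7 -0.4 -0.5]
0.26 29.8 [-0.6  0.  -0.2]
0.16 30.2 [ 1.  -0.4 -0.1]
```

View pics/w12.png

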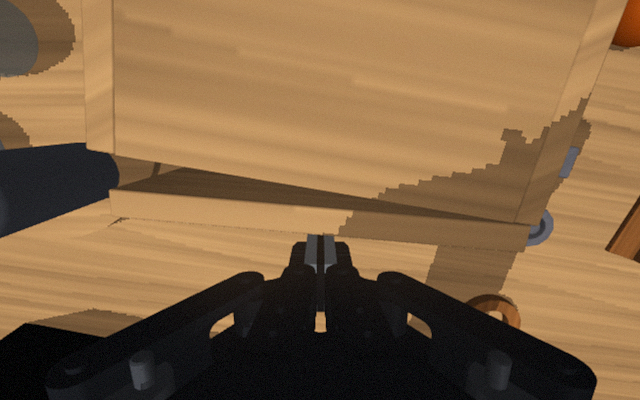

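```bash
python3 - <<'E'
from h import *
for psi in np.arange(.12,-.16,-.02):
    p,q=sw(max(psi,-.03),.018-max(0,-.03-psi)*.1); manip.move_straight(p,.02,q)
    s=manip.observe();f=s["contact_force"]
    print(round(psi,2),round(s["time_s"],1),np.round(f,1))
    if f[0]<-4.5: print("STOP");break
wrist("w13")
E
```

```text
0.12 30.6 [-0.2  0.4  0.3]
0.1 30.8 [ 0.3 -0.5 -0. ]
0.08 31.1 [ 0.1 -0.2  0.2]
0.06 31.3 [-0.4  0.2  0.5]
0.04 31.6 [-0.4 -0.1 -0.8]
0.02 31.8 [0.1 0.3 0.1]
-0.0 32.1 [-0.2  0.1  0.6]
-0.02 32.3 [-0.1 -0.6 -0.6]
-0.04 32.6 [-5.3 -1.9  2.6]
STOP
```

View pics/w13.png

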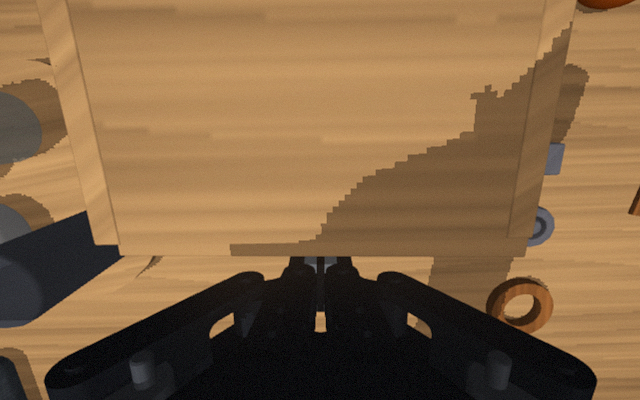

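```bash
python3 - <<'E'
from h import *
p,q=sw(-.017,.06); manip.move_straight(p,.08,q)
p,q=sw(-.017,.085,.33); manip.move_straight(p,.15,q)
s=manip.observe();print(s["time_s"],s["eef_pos"],s["contact_force"])
wrist("w14")
for n in("scene","top"):
    c=manip.camera(n);cv2.imwrite(f"pics/z_{n}.png",c["image"][:,:,::-1])
a=cv2.imread("pics/z_top.png");cv2.imwrite("pics/z1.png",cv2.resize(a[80:260,140:440],None,fx=2.6,fy=2.6,interpolation=cv2.INTER_CUBIC))
E
```

```text
34.6417 [0.49070823 0.10234962 0.32930148] [ 0.30880759 -0.70335957  0.91246687]
```

View pics/w14.png

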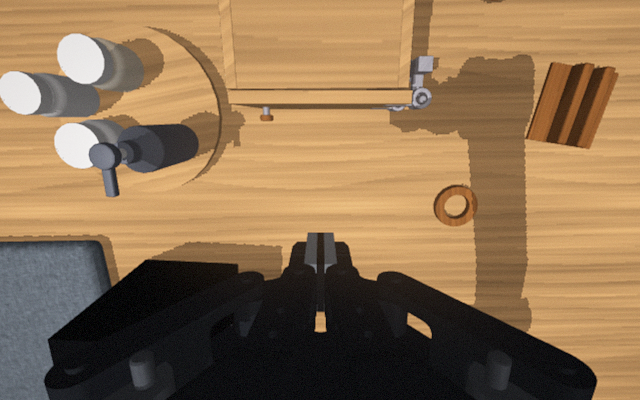

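View pics/z1.png

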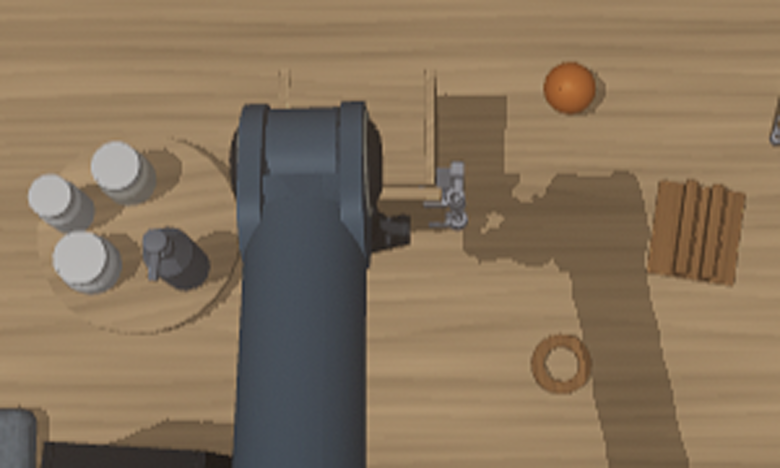

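View pics/z_scene.png

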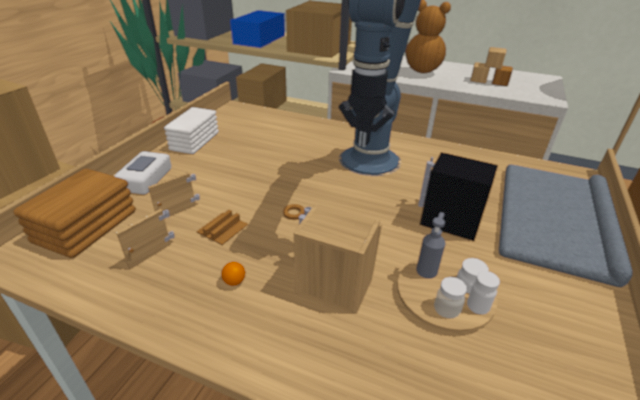

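```bash
python3 - <<'E'
import cv2
a=cv2.imread("pics/w14.png");cv2.imwrite("pics/c14.png",cv2.resize(a[40:140,215:445],None,fx=3.4,fy=3.4,interpolation=cv2.INTER_CUBIC))
E
```

```text
(no output)
```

View pics/c14.png

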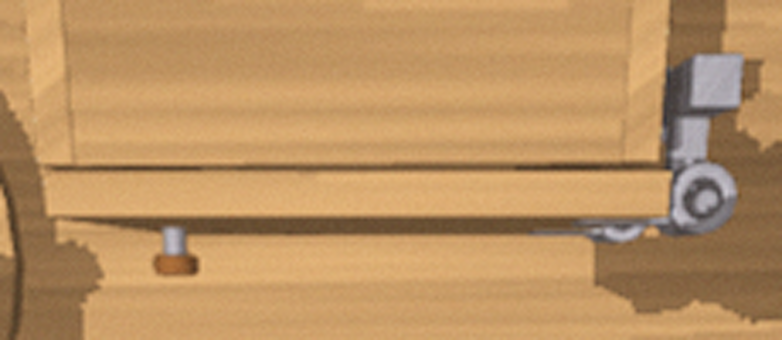

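```bash
python3 - <<'E'
from h import *
manip.hold(.5); manip.sign_off(); print(manip.observe()["time_s"])
E
```

```text
the job is handed in; nothing more can be done
the job is handed in; nothing more can be done
```

The largest door, the one from the rack, now hangs on both hinge pins of the oak cabinet and is shut. I handed the job in at about 35 s of the 72 s allowed.

- **Hanging:** I took the door by its top edge about 55 mm from the hinge axis and brought it in wide open from the front. Looking through the upper bore showed the knuckle about 0.7 mm off in both x and y, so I corrected that before lowering. Lowering met almost no resistance until the knuckles seated at a door height of 14.5–15 mm, where the readings rose to about 5–6 N. I let go only after that, and the pin showed centred in the bore.
- **Shutting:** I swung the door shut with closed fingers on its outer face and stopped at about 6 N of contact force.
- **Last checks:** The final pictures show the door parallel to the cabinet front with an even narrow gap. The pump, jars, teether and ball look where they were, and so do the black cabinet, smaller doors and rack. The robot is touching nothing. The lower pin was hidden in the close views, so I judged its seating from the door height and the contact force.
- **Disagreement:** My estimates of the cabinet's yaw ran from -0.011 to -0.026 rad. I used about -0.017, and the door came to its stop in line with that. No check failed.

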